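Prove the mould clamp tight, then lift out the casting

ROBOT

A 6-joint arm with a two-finger parallel gripper is mounted at the origin on the work surface; the furniture and walls round the work are solid. World frame = base frame: x ahead of the robot, y to its left, z up, the work surface at z = 0. Lengths are in m, angles in rad, forces in N, time in s.
With the tool pointing down it reaches from about 0.35 to 0.8 m from the base axis. Payload 7.3 kg.
Tool frame: the origin (TCP) lies between the finger pads; the fingertips stand 22 mm ahead of it and the grasp point (between the pads) lies 3 mm ahead of it; x points along the fingers, y is the direction in which the jaws open and shut, and the axes are right-handed (so a half turn about x gives the same grasp; the last joint's range is limited). The gripper opens to 85 mm and grips with 20 to 120 N. Pads are 22 mm wide; open, the fingers measure 114 mm over their backs; the gripper's body (76 mm by 85 mm) begins 54 mm behind the grasp point. The pads swing forward as they close: fully open they stand 13 mm farther back than shut.
Start: joints at [-1.254, 0.342, 1.524, -0, 1.275, -0.146], TCP at [0.234, -0.47, 0.253] pointing down, gripper open.
Joint ranges: [-2.53, 2.53], [-0.77, 2.02], [0.04, 2.7], [-1, 4.14], [0.28, 2.66], [-3.11, 3.11]. Speed limits (rad/s): [2.57, 2.57, 3.14, 3.14, 3.14, 3.14].

INTERFACE

Orientations are given as a unit quaternion [w, x, y, z].
In Python, from rig import arm, viewer gives the robot as it stands.
- The arm moves only by the tool apply_moves, never from a script. Its argument "increments" is a list of rows, each a list of 3 entries, a list of its own where there are three numbers: the shift along the tool's x, y, z in mm, then the turn, a rotation vector about the tool's x, y, z in rad, then the closure, from 0 (fully open) to 1 (shut). A call has 1 to 20 rows; each row is the pose to reach, as a shift and turn from the pose commanded when the call began, along the tool's axes at that moment; what a row does not reach only later rows make up. A row lasts 1/12 s, in which the tool goes at most 41.7 mm and 7.16 degrees, less where a joint would pass 70% of its speed; a pose out of reach is approached as far as the arm can. A call with a gripper value outside its range is refused whole. The fingers move at their own pace and stop on an object; the grip force is fixed at half the most. Time passes only in rows, so rows that repeat a pose let the fingers close. It gives the time, the measured TCP pose, the force and the opening at its end, in the units of the state.
- arm.read_state(): the state, without advancing time (a new reading comes with each control period).
- viewer.read_camera(name): name is "scene" or "top" or "wrist"; returns the picture (420x560x3 uint8, blue, green, red); there is no depth.
- viewer.get_calibration(name): a dict with "mtx" (3x3 intrinsics, pixels), "R" (3x3) and "t" (3): a world point X has camera coordinates R X + t. Camera axes: x right, y down, z forward; pixel columns grow to the right and rows downward; lengths in m; the calibration is good to about 2 mm. A picture is of the moment at which its call begins: read the wrist's pose just before it. get_calibration takes no time and is no camera call; for the wrist camera it gives the pose at the moment of the call.
- arm.job_done(): hands the job in, once; it reports no verdict.
The state is a dict: "time": time; "joint_positions": joint angles; "qd": joint speeds; "joint_torque": joint torques, N m; "position": TCP position; "tool_rot": TCP orientation; "ft_force": force on the tool from outside, world axes, zero at the start; "ft_torque": the same for the moment, N m; "grip_width": finger opening in m.
Only numpy, scipy, OpenCV 4.12 (cv2) and the standard library are available. Lean on these libraries where they do the work, as an engineer would, in place of code of your own. Each camera call takes 0.05 s, during which the arm holds its last target. There are 200 camera calls.

TASK

Before the casting is pulled, prove that the mould's clamp screw is tight: push the handle of the torque key on it clockwise (seen from above) until the pointer stands in the dark band of its scale, keep it there for two seconds without turning the screw itself, and let the key spring back. Then lift the casting straight out of the open mould and set it on its base in the middle of the pack of lens tissue, letting go only once it rests there. Leave the petri dish where it stands.

Things in the scene. Friction and masses are not known exactly. Their poses are not given: they have to be found in the camera images.
- clamp_bed: Fixture fixed to the table: base plate 120 x 220 x 12 mm (x, y, z; origin at the centre of its underside) with a dark steel mould block (86 x 80 mm, top at 42 mm) on its -y end and a strap clamp (26 mm wide, top at 54 mm) along its +y half. Mould cavity 59 x 43 mm (x, y), open upward, centred at (0, -62) mm, floor at z = 28 mm. The vertical clamp screw stands at (0, 50) mm.
- handle (a point): Point on the axis of the torque key's handle, a vertical black round post 18 mm in diameter, reaching from 62 to 112 mm above the table. The point is 99 mm above the table and 130 mm from the screw's axis. Its x axis points level to the screw's axis and turns with the arm; z is up.
- clamp_screw (a joint): Angle of the clamp screw (rad), growing clockwise seen from above; 0 when the key's arm points along the fixture's -x. It starts anywhere from -0.2 to 0.2 and is tight: it stays put below about 1.3 N m and turns (slips) above that.
- torque_arm (a joint): Bending of the torque key (rad): angle of its handle relative to the screw and pointer; 0 at rest, growing as the handle is pushed clockwise seen from above. A spring of 5 N m per rad takes it back to 0 (about 6 N at the handle in mid band). The dark band of the scale spans 0.12 to 0.20 rad, that is 16 to 26 mm of handle travel; the screw slips at about 0.27.
- casting: Grey cast bracket lying loose in the mould cavity: rectangular base 56 x 40 x 14 mm (x, y, z), flush with the mould's top at the start, with an upright web in its middle 12 mm thick in x, 32 mm long in y, whose top is 48 mm above the underside (it stands 34 mm out of the mould; grasp it across the 12 mm). Origin: centre of the underside, z up. 40 to 85 g.
- tissue_pack: Flat pale blue pack of lens tissue, 88 x 62 x 13 mm (x, y, z), fixed to the table near the right front. Origin: centre of its underside; top at 13 mm.
- dish: Round petri dish with lid, 60 mm in diameter, 16 mm high, standing loose in front of the flask; origin at the centre of its underside. To be left alone.
- scale (a point): Zero mark of the key's scale, a white plate on its arm (a level steel beam 12 mm wide, 70 to 78 mm above the table, from the screw towards the fixture's -x side). The plate reaches from 80 to 106 mm from the screw axis, and about 28 mm sideways to the side towards the mould; top at 82 mm. The dark solid band on it lies 11 to 19 mm from the zero mark.
- pointer_tip (a point): Tip of the thin dark pointer rod above the scale, 99 mm from the screw axis, 88 mm above the table. The pointer is rigid with the screw: it moves only if the screw turns. More than 6 mm of movement counts as the screw turned.
- flask_yellow: Tall conical glass flask fixed to the table between the fixture and the pack; an obstacle to carry the casting round on the robot's side, held high: 318 mm high, 196 mm across at its widest (50 mm above the table), tapering to a narrow neck. Origin: centre of its underside.
There are look-alikes about, which are no part of the job. Leave any pink or red look-alike of the casting alone.

How it is judged:
On the way, in this order (a step that is already met when the one before it is completed fails the run):
1. the torque key is held with its pointer in the dark band (bent 0.12 to 0.20 rad clockwise) for 1.5 s without a break, the casting still in the mould (value of joint torque_arm between 0.12 and 0.2 rad and z of casting in the frame of clamp_bed below 0.033 m), for 1.5 s.
2. the key has sprung back (bent less than 0.03 rad), untouched, the casting still in the mould (value of joint torque_arm between -0.03 and 0.03 rad and contact force between the fingers and torque_arm below 0.1 N and z of casting in the frame of clamp_bed below 0.033 m), for 0.1 s.
3. the casting is held clear above the mould, its underside at least 5 mm above the mould's top (z of casting in the frame of clamp_bed above 0.047 m and contact force between the fingers and casting above 0.5 N), for 0.1 s.
4. the casting rests on the pack of lens tissue while the fingers still hold it (contact force between casting and tissue_pack above 0.1 N and contact force between the fingers and casting above 0.5 N), for 0.05 s.
At the end, for the whole second after the job is handed in: The casting stands at rest on its base on the pack of lens tissue, its centre within 20 mm of the pack's centre and tilted less than 0.1 rad, released; the torque key has sprung back to within 0.03 rad of zero; the pointer tip is within 6 mm of where it started (the screw has not turned) (horizontal distance between casting and tissue_pack below 0.02 m and z of casting in the frame of tissue_pack between 0.009 and 0.017 m and angle between casting's own z axis and vertical below 0.1 rad and linear speed of casting below 0.02 m/s and value of joint torque_arm between -0.03 and 0.03 rad and distance of pointer_tip from where it was at the start of the episode below 0.006 m); the robot touches nothing.
It fails at once if the clamp screw turned (pointer tip moved more than 6 mm) (distance of pointer_tip from where it was at the start of the episode above 0.006 m).
It fails at once if the petri dish was moved by more than 20 mm (distance of dish from where it was at the start of the episode above 0.02 m).
It also fails if it takes over 54 s, if anything falls off the work surface, if the arm or the gripper's body presses on something with over 40 N, if the wrist force passes 120 N, or if a joint passes its speed limit or range.

## Working session

There is one attempt and no reset: what is moved stays moved. The work goes in short steps, Python scripts to look and compute and a tool call to move; the robot and the scene stay as the last step left them, time stands still between calls to the robot, and variables do not carry over. Pictures are saved under pics/ and viewed, about 8 in all and at most 12, crops included, and the job is handed in when it is done.

Besides the shell and the picture viewer there is one more tool, called after "Call:" as name(argument=value, ...), one argument or row to a line, values as JSON. apply_moves: Moves the arm, as the interface text tells. Its arguments: {"type":"object","properties":{"increments":{"type":"array","items":{"type":"array"}}},"required":["increments"]}

```bash
mkdir -p pics; ls; python3 - <<'E'
from rig import arm, viewer
import cv2, numpy as np
s=arm.read_state()
for k,v in s.items(): print(k,np.round(v,4))
for n in ("scene","top"):
    im=viewer.read_camera(n); cv2.imwrite(f"pics/{n}0.png",im)
    c=viewer.get_calibration(n); print(n,c['mtx'].tolist() if hasattr(c['mtx'],'tolist') else c['mtx'],np.round(c['R'],3).tolist(),np.round(c['t'],3))
E
```

```text
pics
time 0.0
joint_positions [-1.254   0.3427  1.525   0.      1.2754 -0.146 ]
qd [ 0.0001  0.      0.001   0.0006 -0.0016 -0.0001]
joint_torque [-2.20000e-03 -4.33683e+01 -2.46017e+01 -3.00000e-04  7.60000e-03
 -0.00000e+00]
position [ 0.2343 -0.4694  0.2526]
tool_rot [-0.1616 -0.6882 -0.1627  0.6883]
ft_force [-0.1907 -0.6415 -0.4363]
ft_torque [ 0.0404 -0.0241  0.0517]
grip_width 0.0853
scene [[492.39862420633807, 0.0, 278.4255249701151], [0.0, 492.39862420633807, 203.61701687895777], [0.0, 0.0, 1.0]] [[-0.566, -0.824, -0.013], [-0.599, 0.422, -0.68], [0.566, -0.378, -0.733]] [0.337 0.358 0.99 ]
top [[509.5129447570846, 0.0, 284.76190751481937], [0.0, 509.5129447570846, 208.53143380159284], [0.0, 0.0, 1.0]] [[-0.008, -1.0, 0.008], [-0.996, 0.007, -0.09], [0.09, -0.009, -0.996]] [0.05  0.522 1.21 ]
```

View pics/scene0.png

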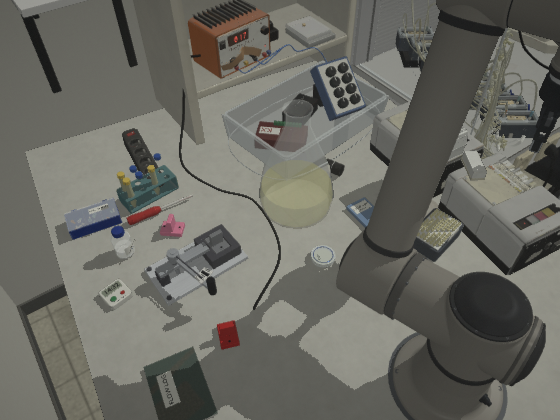

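View pics/top0.png

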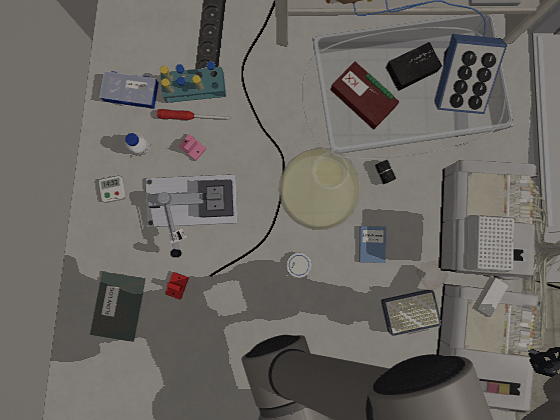

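The top view shows the fixture at about (190,200), with the mould on the right, the screw at about (166,200) and the black handle at (176,253). The pale blue pack is at (373,243), the flask at (320,188) and the dish at (299,265). The pink look-alike at (193,147) and the red one at (177,285) both stand loose. The grey casting in the mould at (215,197) is the one that fits the description. Next I'll look at enlarged crops.

```bash
python3 - <<'E'
import cv2, numpy as np
t=cv2.imread("pics/top0.png"); s=cv2.imread("pics/scene0.png")
cv2.imwrite("pics/c1.png",cv2.resize(t[165:265,140:245],None,fx=5.7,fy=5.7,interpolation=cv2.INTER_CUBIC))
a=cv2.resize(s[220:305,140:250],None,fx=4,fy=4,interpolation=cv2.INTER_CUBIC)
b=cv2.resize(t[215:275,345:435],None,fx=4,fy=4,interpolation=cv2.INTER_CUBIC)
o=np.zeros((590,800,3),np.uint8); o[:340,:440]=a; o[345:585,:360]=b; 
cv2.imwrite("pics/c2.png",o)
E
```

```text
(no output)
```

View pics/c1.png

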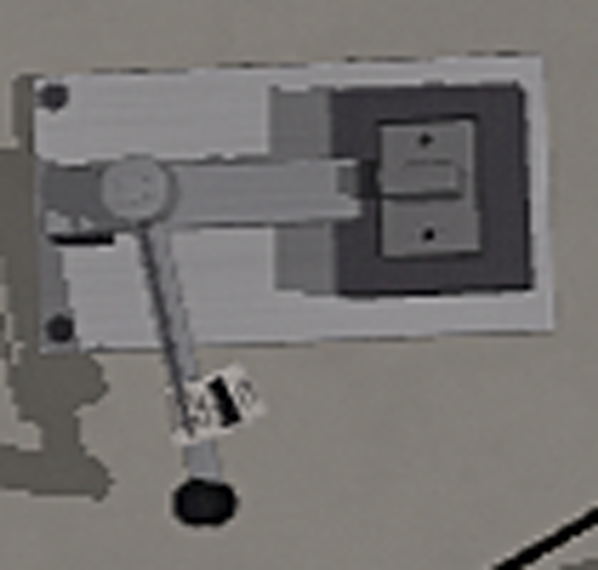

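View pics/c2.png

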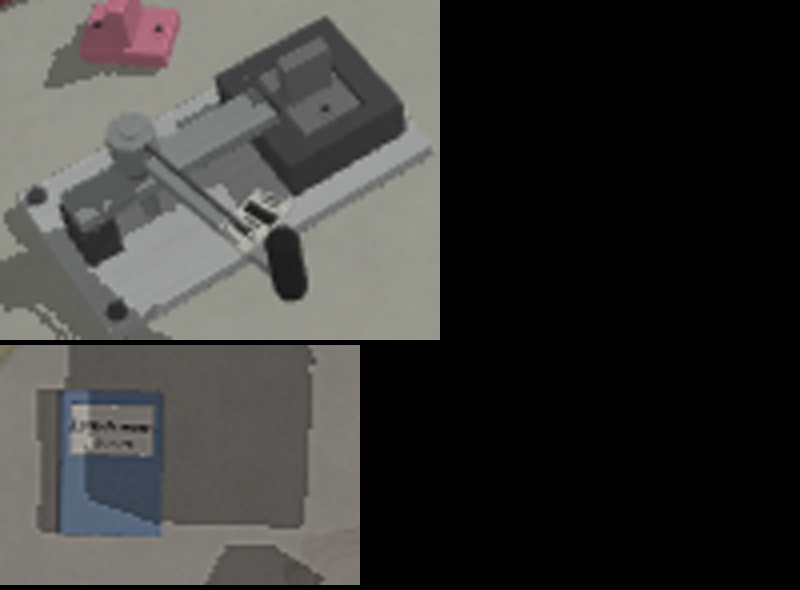

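The crops confirm it: the grey casting sits in the mould with its web at crop (425,178). The key's handle is at crop (205,503), and the pack's corners are clear. Now I'll turn these into positions.

```bash
cat > h.py <<'E'
from rig import arm, viewer
import cv2, numpy as np
from scipy.spatial.transform import Rotation as Rt
def back(n,uv,z,c=None):
    c=c or viewer.get_calibration(n); K,R,t=map(np.array,(c['mtx'],c['R'],c['t']))
    C=-R.T@t; d=R.T@np.linalg.inv(K)@np.array([uv[0],uv[1],1.]); return C+d*(z-C[2])/d[2]
def proj(n,X,c=None):
    c=c or viewer.get_calibration(n); K,R,t=map(np.array,(c['mtx'],c['R'],c['t']))
    p=K@(R@np.array(X)+t); return p[:2]/p[2]
def tool(): 
    s=arm.read_state(); q=s['tool_rot']; return s,np.array(s['position']),Rt.from_quat([q[1],q[2],q[3],q[0]])
def rel(P,Rg=None):
    s,p,R=tool(); o=np.round(R.inv().apply(np.array(P)-p)*1000,1)
    return o, None if Rg is None else np.round((R.inv()*Rg).as_rotvec(),4)
E
python3 - <<'E'
from h import *
f=lambda u,v:((u+.5)/5.7-.5+140,(v+.5)/5.7-.5+165)
G=lambda n,L,z:print(n,z,np.round([back('top',f(*p),z)[:2] for p in L],4).tolist(),'mean',np.round(np.mean([back('top',f(*p),z)[:2] for p in L],0),4))
G('plate',[(33,76),(543,56),(553,330),(45,352)],.012)
G('mould',[(330,90),(523,82),(532,290),(335,297)],.042)
G('castbase',[(378,122),(474,120),(481,250),(384,258)],.042)
G('web',[(385,163),(460,160),(463,195),(387,197)],.076)
G('handle',[(205,498)],.112); G('handle',[(205,503)],.099)
G('screw',[(137,190)],.09)
print('pack',[np.round(back('top',p,.013)[:2],4).tolist() for p in [(360.5,226.3),(385.5,226.3),(385.3,262.3),(360.3,262.3)]])
s=lambda u,v:(140+u/4-.4,220+v/4-.4)
print('scene handle top',back('scene',s(285,236),.112),'web',back('scene',s(305,55),.076))
print('flask',back('top',(320,188),.05),'dish',back('top',(299,265),.016))
for n in('top','scene'):
    c=viewer.get_calibration(n);print(-np.array(c['R']).T@np.array(c['t']))
E
```

```text
plate 0.012 [[0.6015, 0.3874], [0.6088, 0.1684], [0.4905, 0.164], [0.4827, 0.3803]] mean [0.5459 0.275 ]
mould 0.042 [[0.5902, 0.255], [0.5931, 0.1741], [0.5054, 0.1702], [0.5031, 0.2522]] mean [0.5479 0.2129]
castbase 0.042 [[0.5765, 0.2348], [0.5771, 0.1946], [0.5223, 0.1915], [0.5193, 0.2319]] mean [0.5488 0.2132]
web 0.076 [[0.555, 0.2269], [0.5561, 0.1964], [0.5417, 0.1951], [0.5411, 0.226]] mean [0.5485 0.2111]
handle 0.112 [[0.4195, 0.2911]] mean [0.4195 0.2911]
handle 0.099 [[0.4176, 0.2937]] mean [0.4176 0.2937]
screw 0.09 [[0.5431, 0.3242]] mean [0.5431 0.3242]
pack [[0.479, -0.1377], [0.4786, -0.1987], [0.3913, -0.196], [0.3918, -0.1354]]
scene handle top [0.4151604  0.29385005 0.112     ] web [0.54419138 0.21300976 0.076     ]
flask [ 0.56884058 -0.03738655  0.05      ] dish [0.38651673 0.01320116 0.016     ]
[0.41165487 0.05783637 1.25156998]
[-0.15463412  0.50053746  0.9734736 ]
```

```bash
cat >> h.py <<'E'
yaw=0.035
fx=np.array([np.cos(yaw),np.sin(yaw),0])
def goal(sgn=1,yw=yaw):
    y=sgn*np.array([np.cos(yw),np.sin(yw),0]); x=np.array([0,0,-1.]); return Rt.from_matrix(np.c_[x,y,np.cross(x,y)])
S=np.array([.5437,.3245]); H=np.array([.418,.2925])
E
python3 - <<'E'
from h import *
s,p,R=tool(); print(R.as_matrix().round(3))
for g in(1,-1):print(g,rel([.38,-.04,.25],goal(g)))
a=(H-S)/np.linalg.norm(H-S); t=np.array([a[1],-a[0]]); print(a,t)
for d in (45,25): print(d,H-t*d/1000, rel(np.r_[H-t*d/1000,.2],goal(1)))
E
```

```text
[[-0.     0.446 -0.895]
 [ 0.001 -0.895 -0.446]
 [-1.    -0.001 -0.   ]]
1 (array([   3.2, -319.2, -322.1]), array([-1.143e+00, -9.000e-04,  1.100e-03]))
-1 (array([   3.2, -319.2, -322.1]), array([1.9986e+00, 1.3000e-03, 1.1000e-03]))
[-0.96909047 -0.24670561] [-0.24670561  0.96909047]
45 [0.42910175 0.24889093] (array([  53.5, -555.7, -495. ]), array([-1.143e+00, -9.000e-04,  1.100e-03]))
25 [0.42416764 0.26827274] (array([  53.6, -575.3, -499.3]), array([-1.143e+00, -9.000e-04,  1.100e-03]))
```

Call:
apply_moves(
  increments=[
    [[3,-319,-322],[-1.143,0,0],1],
    [[3,-319,-322],[-1.143,0,0],1],
    [[3,-319,-322],[-1.143,0,0],1],
    [[3,-319,-322],[-1.143,0,0],1],
    [[3,-319,-322],[-1.143,0,0],1],
    [[3,-319,-322],[-1.143,0,0],1],
    [[3,-319,-322],[-1.143,0,0],1],
    [[3,-319,-322],[-1.143,0,0],1],
    [[3,-319,-322],[-1.143,0,0],1],
    [[3,-319,-322],[-1.143,0,0],1],
    [[3,-319,-322],[-1.143,0,0],1],
    [[53,-556,-495],[-1.143,0,0],1],
    [[53,-556,-495],[-1.143,0,0],1],
    [[53,-556,-495],[-1.143,0,0],1],
    [[53,-556,-495],[-1.143,0,0],1],
    [[53,-556,-495],[-1.143,0,0],1],
    [[53,-556,-495],[-1.143,0,0],1],
    [[53,-556,-495],[-1.143,0,0],1],
    [[53,-556,-495],[-1.143,0,0],1],
    [[53,-556,-495],[-1.143,0,0],1],
  ],
)

```text
time: 1.77
position: [0.4285, 0.2507, 0.1991]
tool_rot: [0.509, 0.49, 0.51, -0.491]
ft_force: [-0.2, -0.1, 1.1]
grip_width: -0.0003
```

```bash
python3 - <<'E'
from h import *
s,p,R=tool(); print(s['time'],p,R.as_matrix().round(3),np.round(s['joint_positions'],3),np.round(s['ft_force'],2),s['grip_width'])
c=viewer.get_calibration('wrist'); im=viewer.read_camera('wrist')
for n,X in (('handle',np.r_[H,.112]),('screw',np.r_[S,.09]),('tip',p+R.apply([.022,0,0]))): print(n,proj('wrist',X,c))
cv2.imwrite('pics/w1.png',im)
E
```

```text
1.7667 [0.42849167 0.25070087 0.19909464] [[-0.002  0.999  0.039]
 [-0.001  0.039 -0.999]
 [-1.    -0.002  0.001]] [0.375 0.344 1.683 0.    1.117 0.336] [-0.23 -0.1   1.07] -0.0002663700146317691
handle [270.09058198 163.02790974]
screw [449.95933781 119.70248503]
tip [283.74081083 267.28488516]
```

View pics/w1.png

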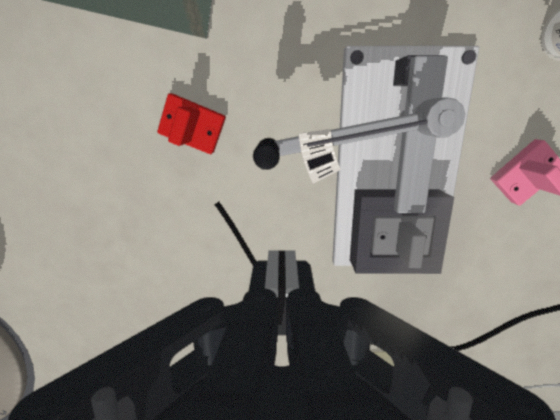

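Wrist view: handle top at about (266,152), screw head at (446,117), casting in the mould at (402,238), and the closed fingertips at (282,255).

```bash
python3 - <<'E'
from h import *
print('handle',back('wrist',(266,152),.112),'screw',back('wrist',(446,117),.09),back('wrist',(446,117),.1))
B=np.array([back('wrist',p,.012)[:2] for p in [(347,46),(480,45),(333,265)]]);print(B)
print('cast top',[back('wrist',p,.042)[:2].round(4).tolist() for p in [(374,219),(434,217),(433,256),(372,254)]])
im=cv2.imread('pics/w1.png'); g=(im.max(2)<40).astype(np.uint8); n,l,st,ce=cv2.connectedComponentsWithStats(g[100:200,230:300]); print(st,ce)
E
```

```text
handle [0.41517951 0.29805322 0.112     ] screw [0.54088376 0.32440587 0.09      ] [0.53579812 0.32449593 0.1       ]
[[0.48058251 0.38073399]
 [0.59856435 0.38591993]
 [0.48719203 0.16333255]]
cast top [[0.5156, 0.2292], [0.5719, 0.2334], [0.5785, 0.1929], [0.5183, 0.1928]]
[[   0    0   70  100 6487]
 [  24   39   25   28  513]] [[34.3490057  49.2454139 ]
 [36.40935673 52.71929825]]
```

Call:
apply_moves(
  increments=[
    [[92,0,0],[0,0,0],1],
    [[92,0,0],[0,0,0],1],
    [[92,0,0],[0,0,0],1],
    [[92,0,0],[0,0,0],1],
    [[92,0,0],[0,0,0],1],
    [[92,-1.5,-8],[0,0,0],1],
    [[92,-3,-15],[0,0,0],1],
    [[92,-3,-15],[0,0,0],1],
    [[92,-3,-15],[0,0,0],1],
    [[92,-3,-15],[0,0,0],1],
  ],
)

```text
time: 2.65
position: [0.4257, 0.264, 0.1089]
tool_rot: [0.509, 0.491, 0.509, -0.491]
ft_force: [0.1, -0.8, 0.1]
grip_width: 0.0
```

```bash
python3 - <<'E'
from h import *
s,p,R=tool(); print(s['time'],p,np.round(s['ft_force'],2),np.round(s['ft_torque'],3))
c=viewer.get_calibration('wrist'); im=viewer.read_camera('wrist')
cv2.imwrite('pics/w2.png',im[:330])
print([proj('wrist',np.r_[x,y,.112],c).round(0) for x,y in [(.4165,.2945),(.4165,.2855)]])
E
```

```text
2.65 [0.42571478 0.26395481 0.10891795] [ 0.14 -0.76  0.08] [ 0.056  0.016 -0.02 ]
[array([264., 229.]), array([264., 250.])]
```

View pics/w2.png

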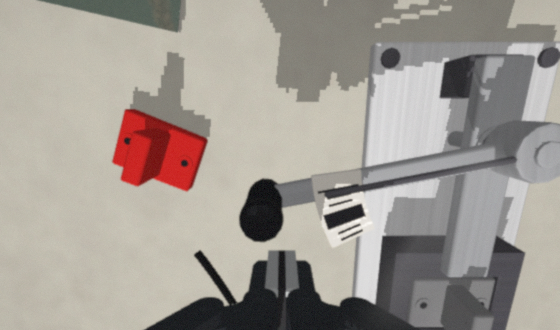

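The handle's top is at about (261,221) px, a few mm farther +y than estimated and about 9 mm left of the finger centre at column 282. I'll shift sideways, then advance towards contact.

Call:
apply_moves(
  increments=[
    [[0,-9,0],[0,0,0],1],
    [[0,-9,-5],[0,0,0],1],
    [[0,-9,-9],[0,0,0],1],
    [[0,-9,-9],[0,0,0],1],
    [[0,-9,-9],[0,0,0],1],
    [[0,-9,-9],[0,0,0],1],
  ],
)

```text
time: 3.2
position: [0.4164, 0.2724, 0.1082]
tool_rot: [0.509, 0.491, 0.509, -0.491]
ft_force: [-0.0, -0.7, -0.4]
grip_width: 0.0001
```

Call:
apply_moves(
  increments=[
    [[0,0,-2],[0,0,0],1],
    [[0,0,-4],[0,0,0],1],
    [[0,0,-4],[0,0,0],1],
    [[0,0,-4],[0,0,0],1],
    [[0,0,-4],[0,0,0],1],
  ],
)

```text
time: 3.62
position: [0.4162, 0.2763, 0.1082]
tool_rot: [0.509, 0.491, 0.509, -0.491]
ft_force: [-0.2, -0.5, -0.3]
grip_width: -0.0002
```

Call:
apply_moves(
  increments=[
    [[0,0,-2],[0,0,0],1],
    [[0,0,-4],[0,0,0],1],
    [[0,0,-4],[0,0,0],1],
    [[0,0,-4],[0,0,0],1],
    [[0,0,-4],[0,0,0],1],
  ],
)

```text
time: 4.03
position: [0.4158, 0.2802, 0.1082]
tool_rot: [0.509, 0.491, 0.509, -0.491]
ft_force: [-1.1, -1.3, 0.7]
grip_width: 0.0002
```

Call:
apply_moves(
  increments=[
    [[0,-0.5,-3],[0,0,0],1],
    [[0,-1,-6],[0,0,0],1],
    [[0,-1,-8],[0,0,0],1],
    [[0,-1,-8],[0,0,0],1],
    [[0,-1,-8],[0,0,0],1],
  ],
)

```text
time: 4.45
position: [0.4141, 0.2881, 0.108]
tool_rot: [0.509, 0.49, 0.509, -0.492]
ft_force: [-2.9, -4.7, 0.7]
grip_width: -0.0001
```

```bash
python3 - <<'E'
from h import *
s,p,R=tool(); print(s['time'],p,np.round(s['ft_force'],2),np.round(s['ft_torque'],3))
im=viewer.read_camera('wrist'); cv2.imwrite('pics/w3.png',cv2.resize(im[100:320,200:500],None,fx=2.4,fy=2.4,interpolation=cv2.INTER_CUBIC))
E
```

```text
4.45 [0.41407253 0.28808465 0.10804792] [-2.9  -4.75  0.67] [-0.663  0.516 -0.001]
```

View pics/w3.png

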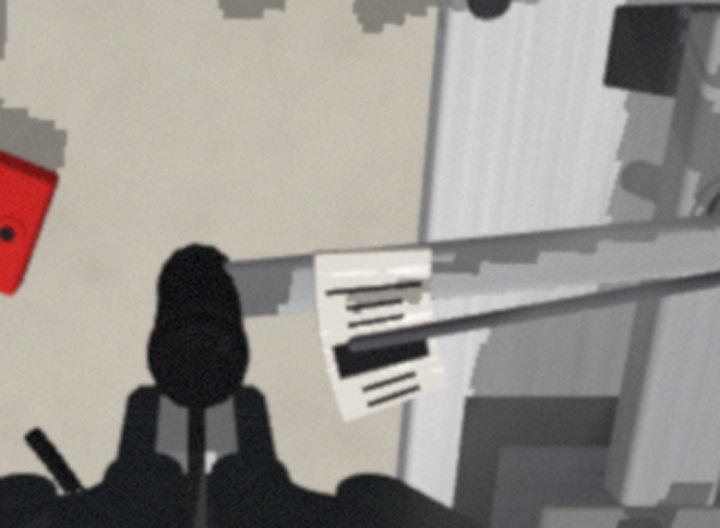

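Call:
apply_moves(
  increments=[
    [[0,-0.5,-3],[0,0,0],1],
    [[0,-1,-6],[0,0,0],1],
    [[0,-1,-6],[0,0,0],1],
    [[0,-1,-6],[0,0,0],1],
  ],
)

```text
time: 4.83
position: [0.4129, 0.2938, 0.108]
tool_rot: [0.509, 0.49, 0.509, -0.492]
ft_force: [-2.7, -5.9, 1.4]
grip_width: 0.0001
```

```bash
python3 - <<'E'
from h import *
s,p,R=tool(); print(s['time'],p,np.round(s['ft_force'],2),np.round(s['ft_torque'],3))
c=viewer.get_calibration('wrist'); im=viewer.read_camera('wrist'); cv2.imwrite('pics/w4.png',cv2.resize(im[120:290,220:420],None,fx=4,fy=3.5,interpolation=cv2.INTER_CUBIC))
print('handle at prev view', back('wrist',(282.5,250),.112)[:2]-[p[0]-.41407,p[1]-.28808])
print(-np.array(c['R']).T@np.array(c['t']),np.array(c['R'])[2].round(3))
# predicted pixels for tip at theta
pt=S+.099*np.array([-.973,-.231])
print('tip px',proj('wrist',np.r_[pt,.088],c),'same at z82',proj('wrist',np.r_[pt,.082],c))
E
```

```text
4.8333 [0.41294529 0.29376987 0.1080056 ] [-2.7  -5.95  1.42] [-0.946  0.438 -0.042]
handle at prev view [0.41257592 0.31010978]
[0.40909288 0.37119279 0.22730256] [ 0.01  -0.303 -0.953]
tip px [353.68469593 257.28887043] same at z82 [351.10763315 251.93084027]
```

View pics/w4.png

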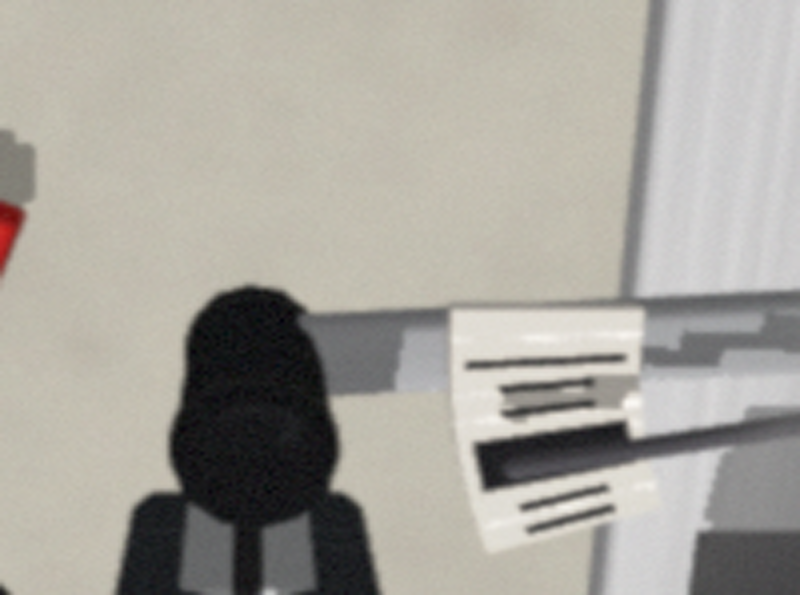

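The pointer tip is inside the band at crop (505,470), or about 0.13 rad after the parallax correction. The force gives 0.13 and the handle travel 0.14. I'll push 3.5 mm further to the middle and hold.

Call:
apply_moves(
  increments=[
    [[0,-0.2,-2],[0,0,0],1],
    [[0,-0.4,-3.5],[0,0,0],1],
    [[0,-0.4,-3.5],[0,0,0],1],
    [[0,-0.4,-3.5],[0,0,0],1],
    [[0,-0.4,-3.5],[0,0,0],1],
    [[0,-0.4,-3.5],[0,0,0],1],
    [[0,-0.4,-3.5],[0,0,0],1],
    [[0,-0.4,-3.5],[0,0,0],1],
    [[0,-0.4,-3.5],[0,0,0],1],
    [[0,-0.4,-3.5],[0,0,0],1],
    [[0,-0.4,-3.5],[0,0,0],1],
    [[0,-0.4,-3.5],[0,0,0],1],
    [[0,-0.4,-3.5],[0,0,0],1],
    [[0,-0.4,-3.5],[0,0,0],1],
    [[0,-0.4,-3.5],[0,0,0],1],
    [[0,-0.4,-3.5],[0,0,0],1],
    [[0,-0.4,-3.5],[0,0,0],1],
    [[0,-0.4,-3.5],[0,0,0],1],
    [[0,-0.4,-3.5],[0,0,0],1],
    [[0,-0.4,-3.5],[0,0,0],1],
  ],
)

```text
time: 6.55
position: [0.4125, 0.297, 0.108]
tool_rot: [0.509, 0.49, 0.509, -0.492]
ft_force: [-2.0, -6.5, 0.7]
grip_width: 0.0
```

```bash
python3 - <<'E'
from h import *
s,p,R=tool(); print(s['time'],p,np.round(s['ft_force'],2))
im=viewer.read_camera('wrist'); cv2.imwrite('pics/w5.png',cv2.resize(im[120:290,220:420],None,fx=4,fy=3.5,interpolation=cv2.INTER_CUBIC))
E
```

```text
6.55 [0.41248798 0.29696268 0.10801758] [-2.   -6.47  0.71]
```

View pics/w5.png

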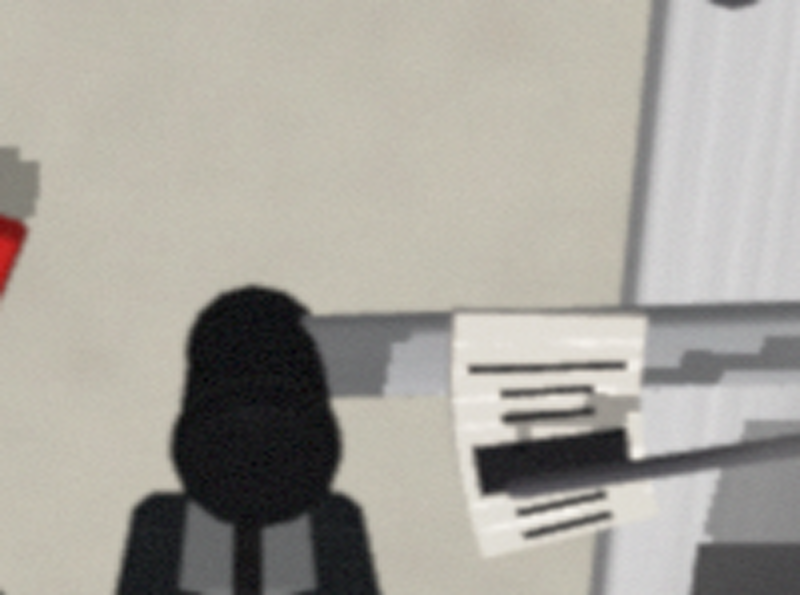

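The corrected tip is at about (505,471), and the band spans 445–491 there, so the pointer is mid band. I'll hold a little longer for the full two seconds, then ease off. First I'll work out the retract path.

Call:
apply_moves(
  increments=[
    [[0,0,0],[0,0,0],1],
    [[0,0,0],[0,0,0],1],
    [[0,0,0],[0,0,0],1],
    [[0,0,0],[0,0,0],1],
    [[0,0,0],[0,0,0],1],
    [[0,0,0],[0,0,0],1],
    [[0,0,0],[0,0,0],1],
    [[0,0,0],[0,0,0],1],
    [[0,0,0],[0,0,0],1],
    [[0,0,0],[0,0,0],1],
  ],
)

```text
time: 7.43
position: [0.4125, 0.297, 0.108]
tool_rot: [0.509, 0.49, 0.509, -0.492]
ft_force: [-2.2, -6.4, 0.9]
grip_width: -0.0
```

Call:
apply_moves(
  increments=[
    [[0,0,3],[0,0,0],1],
    [[0,0.4,6],[0,0,0],1],
    [[0,1,9],[0,0,0],1],
    [[0,1.5,12],[0,0,0],1],
    [[0,2,15],[0,0,0],1],
    [[0,3,18],[0,0,0],1],
    [[0,4,21],[0,0,0],1],
    [[0,5,24],[0,0,0],1],
    [[0,6,28],[0,0,0],1],
    [[0,8,34],[0,0,0],1],
    [[0,10,44],[0,0,0],1],
    [[0,10,44],[0,0,0],1],
    [[0,10,44],[0,0,0],1],
    [[0,10,44],[0,0,0],1],
    [[-80,10,44],[0,0,0],0.3],
    [[-80,10,44],[0,0,0],0.3],
    [[-80,10,44],[0,0,0],0.3],
    [[-80,10,44],[0,0,0],0.3],
    [[-80,10,44],[0,0,0],0.3],
  ],
)

```text
time: 9.02
position: [0.4241, 0.2541, 0.188]
tool_rot: [0.509, 0.491, 0.509, -0.491]
ft_force: [-0.2, -0.2, -0.2]
grip_width: 0.0592
```

```bash
python3 - <<'E'
from h import *
s,p,R=tool(); print(s['time'],p,np.round(s['ft_force'],2),s['grip_width'])
C=np.array([.5475,.212])
print('above cast', rel(np.r_[C,.19],goal(1)))
E
```

```text
9.0167 [0.42411997 0.25411362 0.18801139] [-0.16 -0.17 -0.15] 0.05924317942349281
above cast (array([ -2. , 121.8,  46.4]), array([0.0003, 0.0001, 0.0003]))
```

Call:
apply_moves(
  increments=[
    [[-2,122,46],[0,0,0],0.45],
    [[-2,122,46],[0,0,0],0.45],
    [[-2,122,46],[0,0,0],0.45],
    [[-2,122,46],[0,0,0],0.45],
    [[-2,122,46],[0,0,0],0.45],
    [[-2,122,46],[0,0,0],0.45],
  ],
)

```text
time: 9.52
position: [0.5468, 0.2122, 0.1883]
tool_rot: [0.508, 0.49, 0.509, -0.493]
ft_force: [0.3, -0.4, 0.4]
grip_width: 0.0472
```

```bash
python3 - <<'E'
from h import *
s,p,R=tool(); print(s['time'],p,np.round(s['ft_force'],2),s['grip_width'])
im=viewer.read_camera('wrist'); cv2.imwrite('pics/w6.png',im)
for n,X in (('webtop',[.5475,.212,.076]),('handle',[.4152,.298,.112])): print(n,proj('wrist',X).round(1))
print([proj('wrist',p+np.array([a,b,.076-p[2]])).round(0).tolist() for a in(-.006,.006) for b in (-.016,.016)])
E
```

```text
9.5167 [0.54684424 0.21215222 0.18827985] [ 0.33 -0.39  0.37] 0.047186255897775434
webtop [284.7 211.6]
handle [66.8 85.4]
[[276.0, 230.0], [277.0, 191.0], [291.0, 231.0], [292.0, 192.0]]
```

View pics/w6.png

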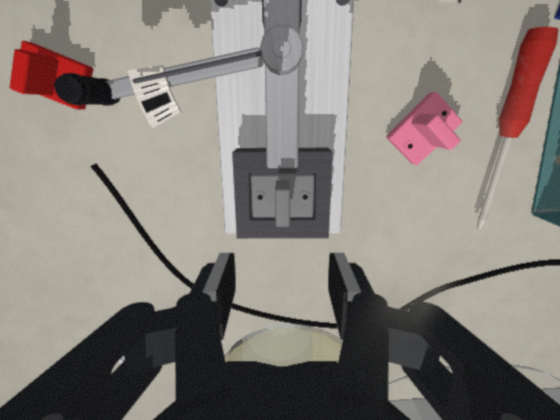

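The key is back with its pointer over the arm at zero, and the handle is at (70,88), its start position. The web's top is centred at about (282,210) and the gripper axis falls at (284,211), so they are aligned within 1 mm. I'll descend and grip.

Call:
apply_moves(
  increments=[
    [[40,-0.5,0],[0,0,0],0.45],
    [[75,-0.5,0],[0,0,0],0.45],
    [[95,-0.5,0],[0,0,0],0.45],
    [[108,-0.5,0],[0,0,0],0.45],
    [[117,-0.5,0],[0,0,0],0.45],
    [[117,-0.5,0],[0,0,0],0.45],
    [[117,-0.5,0],[0,0,0],0.45],
  ],
)

```text
time: 10.15
position: [0.547, 0.2129, 0.0736]
tool_rot: [0.509, 0.491, 0.509, -0.491]
ft_force: [0.3, 0.1, 0.2]
grip_width: 0.0473
```

Call:
apply_moves(
  increments=[
    [[0,0,0],[0,0,0],0.7],
    [[0,0,0],[0,0,0],0.8],
    [[0,0,0],[0,0,0],0.9],
    [[0,0,0],[0,0,0],1],
    [[0,0,0],[0,0,0],1],
    [[0,0,0],[0,0,0],1],
    [[0,0,0],[0,0,0],1],
    [[0,0,0],[0,0,0],1],
  ],
)

```text
time: 10.82
position: [0.5483, 0.2125, 0.0746]
tool_rot: [0.509, 0.492, 0.508, -0.49]
ft_force: [0.2, 0.4, 6.0]
grip_width: 0.0107
```

Call:
apply_moves(
  increments=[
    [[-5,0,0],[0,0,0],1],
    [[-10,0,0],[0,0,0],1],
    [[-15,0,0],[0,0,0],1],
    [[-20,0,0],[0,0,0],1],
    [[-28,0,0],[0,0,0],1],
    [[-40,0,0],[0,0,0],1],
    [[-40,0,0],[0,0,0],1],
    [[-40,0,0],[0,0,0],1],
    [[-40,0,0],[0,0,0],1],
  ],
)

```text
time: 11.57
position: [0.5474, 0.2123, 0.1131]
tool_rot: [0.509, 0.491, 0.509, -0.491]
ft_force: [-0.3, -0.1, -0.6]
grip_width: 0.0106
```

```bash
python3 - <<'E'
from h import *
s,p,R=tool(); print(s['time'],p,np.round(s['ft_force'],2),s['grip_width'])
im=viewer.read_camera('wrist'); im2=viewer.read_camera('scene')
a=cv2.resize(im[150:330,180:390],None,fx=1.9,fy=3,interpolation=cv2.INTER_CUBIC)[:540,:399]
a=cv2.resize(im[150:330,180:390],(400,343)); b=cv2.resize(im2[190:310,140:260],(400,400),interpolation=cv2.INTER_CUBIC)
o=np.zeros((400,800,3),np.uint8);o[:343,:400]=a;o[:,400:]=b; cv2.imwrite('pics/w7.png',o)
# plan: lift, waypoint, over pack
q=.435,-.167
print('lift',rel([p[0],p[1],.30],goal(1)));print('wp',rel([.38,.06,.30],goal(1)));print('wp2',rel([.375,-.07,.30],goal(1)));print('pack',rel([*q,.12],goal(1,0.)))
E
```

```text
11.5667 [0.54737541 0.21229634 0.11307057] [-0.29 -0.09 -0.64] 0.010638558674556294
lift (array([-187.3,   -0. ,    0. ]), array([-0.    ,  0.0003,  0.0012]))
wp (array([-187.1, -172.6,  146.4]), array([-0.    ,  0.0003,  0.0012]))
wp2 (array([-187. , -182.2,  276.1]), array([-0.    ,  0.0003,  0.0012]))
pack (array([  -7.1, -125.4,  375.1]), array([0.035 , 0.0003, 0.0012]))
```

View pics/w7.png

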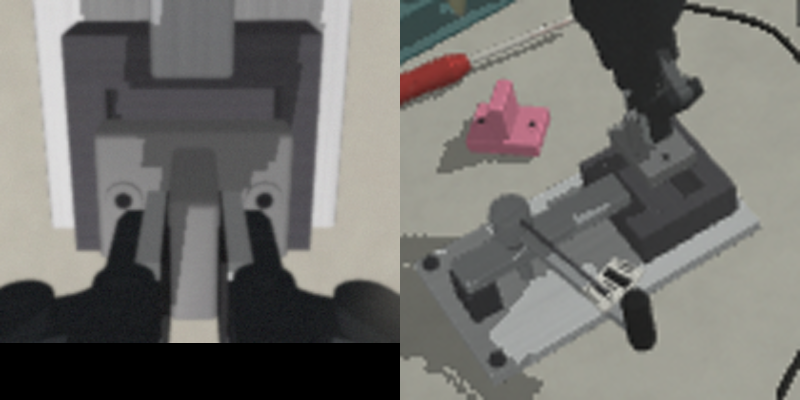

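The casting is held level and clear of the mould. Next I'll carry it round the flask on the robot's side.

Call:
apply_moves(
  increments=[
    [[-35,0,0],[0,0,0],1],
    [[-70,0,0],[0,0,0],1],
    [[-110,0,0],[0,0,0],1],
    [[-150,0,0],[0,0,0],1],
    [[-187,0,0],[0,0,0],1],
    [[-187,-29,25],[0,0,0],1],
    [[-187,-58,49],[0,0,0],1],
    [[-187,-87,73],[0,0,0],1],
    [[-187,-116,98],[0,0,0],1],
    [[-187,-145,122],[0,0,0],1],
    [[-187,-173,146],[0,0,0],1],
    [[-187,-177,180],[0,0,0],1],
    [[-187,-180,212],[0,0,0],1],
    [[-187,-182,245],[0,0,0],1],
    [[-187,-182,276],[0,0,0],1],
    [[-187,-160,310],[0.01,0,0],1],
    [[-187,-142,345],[0.02,0,0],1],
    [[-187,-126,375],[0.035,0,0],1],
    [[-187,-126,375],[0.035,0,0],1],
    [[-187,-126,375],[0.035,0,0],1],
  ],
)

```text
time: 13.33
position: [0.4349, -0.1681, 0.2991]
tool_rot: [-0.499, -0.5, -0.5, 0.501]
ft_force: [-0.5, 0.6, -0.0]
grip_width: 0.0112
```

```bash
python3 - <<'E'
from h import *
s,p,R=tool(); print(s['time'],p,np.round(s['ft_force'],2),s['grip_width'])
print(rel([.435,-.167,.075],goal(1,0.)))
E
```

```text
13.3333 [ 0.43485736 -0.16805784  0.29910418] [-0.48  0.57 -0.03] 0.011155353585202917
(array([224.1,   0.6,  -0.8]), array([-0.0024, -0.0012,  0.002 ]))
```

Call:
apply_moves(
  increments=[
    [[40,0,0],[0,0,0],1],
    [[80,0,0],[0,0,0],1],
    [[120,0,0],[0,0,0],1],
    [[155,0,0],[0,0,0],1],
    [[185,0,0],[0,0,0],1],
    [[210,0,0],[0,0,0],1],
    [[224,0,0],[0,0,0],1],
    [[224,0,0],[0,0,0],1],
    [[224,0,0],[0,0,0],1],
    [[224,0,0],[0,0,0],1],
  ],
)

```text
time: 14.17
position: [0.4352, -0.1666, 0.0774]
tool_rot: [0.501, 0.5, 0.5, -0.5]
ft_force: [1.6, -0.1, -0.9]
grip_width: 0.0108
```

Call:
apply_moves(
  increments=[
    [[4,0,0],[0,0,0],1],
    [[8,0,0],[0,0,0],1],
    [[11,0,0],[0,0,0],1],
    [[11,0,0],[0,0,0],1],
    [[11,0,0],[0,0,0],1],
  ],
)

```text
time: 14.58
position: [0.4347, -0.1668, 0.0653]
tool_rot: [-0.5, -0.5, -0.5, 0.5]
ft_force: [-0.4, 0.7, -1.0]
grip_width: 0.0104
```

```bash
python3 - <<'E'
from h import *
s,p,R=tool(); print(s['time'],p,np.round(s['ft_force'],2),s['grip_width'])
im=viewer.read_camera('wrist'); im2=viewer.read_camera('scene')
u,v=map(int,proj('scene',[.435,-.167,.03])); print(u,v)
a=cv2.resize(im[60:330,100:460],(480,360)); y0,x0=max(v-50,0),max(u-40,0); b=cv2.resize(im2[y0:y0+90,x0:x0+80],(320,360),interpolation=cv2.INTER_CUBIC)
cv2.imwrite('pics/w8.png',np.hstack([a,b]))
E
```

```text
14.5833 [ 0.4346947  -0.16683705  0.06527009] [-0.39  0.67 -0.97] 0.010440494671661296
366 206
```

View pics/w8.png

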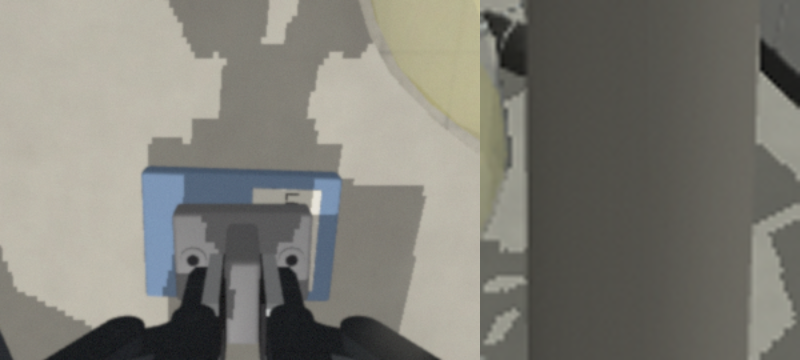

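The casting's edges, at crop columns 174–312, are centred on the pack's 145–340. I'll lower it gently until the force shows contact.

Call:
apply_moves(
  increments=[
    [[1.5,0,0],[0,0,0],1],
    [[3,0,0],[0,0,0],1],
    [[4,0,0],[0,0,0],1],
    [[4,0,0],[0,0,0],1],
    [[4,0,0],[0,0,0],1],
  ],
)

```text
time: 15.1
position: [0.4347, -0.1668, 0.0612]
tool_rot: [0.5, 0.5, 0.5, -0.5]
ft_force: [-0.7, -1.1, -0.7]
grip_width: 0.0108
```

Call:
apply_moves(
  increments=[
    [[1,0,0],[0,0,0],1],
    [[2,0,0],[0,0,0],1],
    [[2,0,0],[0,0,0],1],
    [[2,0,0],[0,0,0],1],
  ],
)

```text
time: 15.43
position: [0.4347, -0.1668, 0.0592]
tool_rot: [-0.5, -0.5, -0.5, 0.5]
ft_force: [0.2, -0.1, -1.1]
grip_width: 0.0109
```

Call:
apply_moves(
  increments=[
    [[1,0,0],[0,0,0],1],
    [[1.5,0,0],[0,0,0],1],
    [[1.5,0,0],[0,0,0],1],
    [[1.5,0,0],[0,0,0],1],
  ],
)

```text
time: 15.77
position: [0.4348, -0.1669, 0.0585]
tool_rot: [0.5, 0.5, 0.5, -0.5]
ft_force: [-2.5, 0.5, 8.4]
grip_width: 0.0109
```

Contact shows at 8.4 N upward. The casting rests on the pack, so I'll release it and rise.

Call:
apply_moves(
  increments=[
    [[0,0,0],[0,0,0],1],
    [[0,0,0],[0,0,0],1],
    [[0,0,0],[0,0,0],0.8],
    [[0,0,0],[0,0,0],0.7],
    [[0,0,0],[0,0,0],0.5],
    [[0,0,0],[0,0,0],0.5],
    [[0,0,0],[0,0,0],0.5],
    [[-20,0,0],[0,0,0],0.5],
    [[-40,0,0],[0,0,0],0.5],
    [[-80,0,0],[0,0,0],0.5],
    [[-120,0,0],[0,0,0],0.5],
    [[-120,0,0],[0,0,0],0.5],
    [[-120,0,0],[0,0,0],0.5],
    [[-120,0,0],[0,0,0],0.5],
  ],
)

```text
time: 16.93
position: [0.4344, -0.1666, 0.1775]
tool_rot: [0.5, 0.5, 0.5, -0.5]
ft_force: [-0.8, 0.1, -0.6]
grip_width: 0.0428
```

```bash
python3 - <<'E'
from h import *
s,p,R=tool(); print(s['time'],p,np.round(s['ft_force'],2),s['grip_width'])
c=viewer.get_calibration('wrist'); im=viewer.read_camera('wrist'); im2=viewer.read_camera('top')
a=im[60:330,100:460]; a=cv2.resize(a,(480,360)); b=cv2.resize(im2[165:265,145:235],(320,360),interpolation=cv2.INTER_CUBIC)
cv2.imwrite('pics/w9.png',np.hstack([a,b]))
for n,X in (('cast top centre',[.4348,-.167,.061]),('pack centre',[.435,-.167,.013])): print(n,((proj('wrist',X,c)-[100,60])*480/360).round(0))
E
```

```text
16.9333 [ 0.43440327 -0.16662626  0.17746592] [-0.83  0.14 -0.59] 0.04275219183441631
cast top centre [245. 200.]
pack centre [244. 179.]
```

The picture limit is reached, so I'll run the last check numerically on saved images: the pack outline against the casting, and the key region against the start.

```bash
python3 - <<'E'
from h import *
im=viewer.read_camera('wrist'); c=viewer.get_calibration('wrist')
h=cv2.cvtColor(im,cv2.COLOR_BGR2HSV); m=((h[...,0]>98)&(h[...,0]<118)&(h[...,1]>80)).astype(np.uint8)
m=cv2.morphologyEx(m,cv2.MORPH_OPEN,np.ones((3,3))); m[300:]=0
n,l,st,ce=cv2.connectedComponentsWithStats(m); k=1+st[1:,4].argmax(); print('pack',st[k])
hull=cv2.convexHull(np.argwhere(l==k)[:,::-1].astype(np.int32)); H_=np.zeros_like(m); cv2.fillConvexPoly(H_,hull,1)
print('pack pred',[proj('wrist',[x,y,.013],c).round(0).tolist() for x in(.391,.479) for y in(-.198,-.136)])
g=((h[...,1]<45)&(H_>0)&(im.max(2)<200)).astype(np.uint8); g=cv2.morphologyEx(g,cv2.MORPH_OPEN,np.ones((5,5)))
n,l,st,ce=cv2.connectedComponentsWithStats(g); k=1+st[1:,4].argmax(); print('cast',st[k],'grey n',n-1)
print('base-top pred',[proj('wrist',[.4348+x,-.167+y,.027],c).round(0).tolist() for x in(-.028,.028) for y in(-.02,.02)])
t0=cv2.imread('pics/top0.png'); t1=viewer.read_camera('top')
for nm,(a,b,cc,d) in {'key':(195,262,150,192),'dish':(250,280,284,314),'mould':(178,218,200,235)}.items():
    D=cv2.absdiff(t0[a:b,cc:d],t1[a:b,cc:d]).max(2); print(nm,'px changed>40:',int((D>40).sum()),'of',D.size)
p=cv2.phaseCorrelate(*[np.float32(cv2.cvtColor(t,cv2.COLOR_BGR2GRAY)[195:262,150:192]) for t in(t0,t1)]);print(p)
E
```

```text
Traceback (most recent call last):
ValueError: attempt to get argmax of an empty sequence
```

```bash
python3 - <<'E'
from h import *
im=viewer.read_camera('wrist'); c=viewer.get_calibration('wrist'); cv2.imwrite('pics/w10.png',im)
P=lambda X:proj('wrist',X,c).round(0).astype(int)
print('pack pred',[P([x,y,.013]).tolist() for x in(.391,.479) for y in(-.198,-.136)])
print('base-top pred',[P([.4348+x,-.167+y,.027]).tolist() for x in(-.028,.028) for y in(-.02,.02)])
print('web-top pred',[P([.4348+x,-.167+y,.061]).tolist() for x in(-.006,.006) for y in(-.016,.016)])
sat=im.max(2).astype(int)-im.min(2)
for y in (-.145,-.152,-.18):
    r=P([.435,y,.027])[1]; print('row',r,[(u,im[r,u].tolist()) for u in range(180,380,8)])
t0=cv2.imread('pics/top0.png'); t1=viewer.read_camera('top')
for nm,(a,b,cc,d) in {'key':(195,262,150,192),'dish':(250,280,284,314),'mould':(178,218,200,235)}.items():
    D=cv2.absdiff(t0[a:b,cc:d],t1[a:b,cc:d]).max(2); print(nm,'px changed>40:',int((D>40).sum()),'of',D.size)
print(cv2.phaseCorrelate(*[np.float32(cv2.cvtColor(t,cv2.COLOR_BGR2GRAY)[195:262,150:192]) for t in(t0,t1)]))
E
```

```text
pack pred [[239, 225], [236, 162], [329, 225], [332, 162]]
base-top pred [[253, 220], [252, 177], [314, 220], [316, 177]]
web-top pred [[277, 229], [276, 191], [291, 229], [292, 191]]
row 175 [(180, [178, 191, 196]), (188, [174, 188, 193]), (196, [173, 186, 191]), (204, [177, 191, 195]), (212, [172, 185, 190]), (220, [180, 193, 197]), (228, [176, 190, 194]), (236, [173, 148, 128]), (244, [183, 152, 126]), (252, [148, 126, 109]), (260, [95, 94, 95]), (268, [90, 88, 89]), (276, [90, 89, 90]), (284, [86, 87, 86]), (292, [87, 86, 86]), (300, [95, 94, 94]), (308, [92, 90, 93]), (316, [211, 221, 224]), (324, [184, 152, 126]), (332, [119, 125, 128]), (340, [118, 126, 131]), (348, [119, 127, 130]), (356, [117, 126, 129]), (364, [117, 127, 130]), (372, [165, 177, 181])]
row 182 [(180, [175, 190, 195]), (188, [175, 188, 191]), (196, [174, 187, 192]), (204, [178, 191, 195]), (212, [176, 188, 193]), (220, [176, 189, 192]), (228, [175, 189, 192]), (236, [171, 143, 124]), (244, [187, 155, 129]), (252, [140, 128, 121]), (260, [137, 134, 137]), (268, [138, 139, 139]), (276, [113, 115, 115]), (284, [
[... 324 characters left out ...]
192]), (196, [176, 188, 194]), (204, [177, 189, 195]), (212, [176, 189, 193]), (220, [181, 193, 197]), (228, [179, 191, 196]), (236, [176, 155, 137]), (244, [188, 157, 129]), (252, [116, 99, 86]), (260, [88, 89, 88]), (268, [91, 91, 89]), (276, [112, 111, 111]), (284, [136, 134, 136]), (292, [91, 92, 90]), (300, [93, 90, 92]), (308, [89, 89, 89]), (316, [145, 152, 153]), (324, [124, 102, 86]), (332, [118, 127, 129]), (340, [120, 129, 130]), (348, [117, 126, 128]), (356, [116, 127, 128]), (364, [119, 129, 131]), (372, [175, 188, 193])]
key px changed>40: 190 of 2814
dish px changed>40: 58 of 900
mould px changed>40: 242 of 1400
((0.5228316257491521, -0.038498481339225066), 0.7533289388374046)
```

The casting matches its prediction, with base edges at columns 253–314 and the pack at 235–330. The key and dish pixels changed a little, perhaps from the arm's moving shadow. I'll check their positions directly.

```bash
python3 - <<'E'
from h import *
t0=cv2.imread('pics/top0.png'); t1=viewer.read_camera('top'); cv2.imwrite('pics/t1.png',t1)
for t in (t0,t1):
    d=(t[243:263,165:188].max(2)<45); v,u=np.nonzero(d)
    w=(t[225:248,166:190].min(2)>170); vw,uw=np.nonzero(w)
    print('handle',u.mean()+165,v.mean()+243,d.sum(),'plate',uw.mean()+166,vw.mean()+225,w.sum())
def off(a,b,c,d):
    T=t0[a:b,c:d]; r=cv2.matchTemplate(t1[a-8:b+8,c-8:d+8],T,cv2.TM_CCOEFF_NORMED); _,m,_,l=cv2.minMaxLoc(r); return l[0]-8,l[1]-8,round(m,3)
print('dish',off(252,279,285,313),'scale+pointer',off(222,246,165,188),'screw/arm',off(190,225,158,180))
print(tool()[0]['time'])
E
```

```text
handle 175.38235294117646 252.77941176470588 68 plate 178.33333333333334 231.33333333333334 3
handle 175.38235294117646 252.77941176470588 68 plate 178.33333333333334 231.33333333333334 3
dish (0, 0, 0.919) scale+pointer (0, 0, 0.799) screw/arm (0, 0, 0.714)
17.2333
```

The handle is at exactly its starting pixel and the dish and scale show zero shift, so I'm handing in.

```bash
python3 -c "
from rig import arm
s=arm.read_state(); print(s['time'],s['ft_force'],s['grip_width']); print(arm.job_done())"
```

```text
17.2333 [0.86802347 0.0088716  0.2508595 ] 0.04268300600588935
the job is handed in; nothing more can be done
None
```

I proved the clamp screw tight, set the casting on the pack of lens tissue and handed the job in at 17.2 s. The hand-in gave no verdict.

- **Torque key:** I pushed the handle clockwise to about 0.157 rad, near mid band, at about 6 N, and held it for just over 2 s. I then eased off slowly and let it spring back.
- **Casting:** I lifted it straight out of the mould and carried it high round the robot's side of the flask. I lowered it onto the pack until contact showed (8.4 N), and only then let go.

**Last checks:**
- **Key and dish:** The handle is at exactly its starting pixel, so the key is back and the screw has not turned. The scale and dish show zero shift from the start.
- **Casting:** Its edges in the wrist picture lie where they should for a casting standing in the middle of the pack.
- **Robot:** The gripper is clear above it and reads no contact force.

**Doubts:**
- **Last check not viewed:** My 12-picture limit was used up, so I made these final checks from pixel values, not by eye. The first try at separating the casting from the pack by colour failed, so I compared their edges with predicted positions instead.
- **Changed pixels:** Some pixels round the key, mould and dish changed brightness. I put this down to the arm's moved shadow, and at the mould also to the casting being gone.
- **Grip width:** The gripper read 10.7 mm on the 12 mm web. The grip held steady throughout.

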